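Fetch the salt shaker from behind the bottles

ROBOT

A 6-joint arm with a two-finger parallel gripper is mounted at the origin on a cart in front of the work surface, level with it; the furniture and walls round the work are solid. World frame = base frame: x ahead of the robot, y to its left, z up, the work surface at z = 0. Lengths are in m, angles in degrees, forces in N, time in s.
With the tool pointing down it reaches from about 0.35 to 0.875 m from the base axis. Payload 4.2 kg.
Tool frame: the origin (TCP) lies between the finger pads; the fingertips stand 25 mm ahead of it and the grasp point (between the pads) lies 6 mm ahead of it (r.tips_ahead is the distance from the TCP to the fingertips, in m); z points along the fingers, y is the direction in which the jaws open and shut (so a half turn about z gives the same grasp; the last joint's range is limited). The gripper opens to 87 mm and grips with 3 to 60 N. Pads are 19 mm wide; open, the fingers measure 117 mm over their backs; the gripper's body (75 mm by 190 mm) begins 51 mm behind the grasp point.
Start: joints at [-49.584, 22.042, 0.453, 0, -68.411, -14.817], TCP at [0.27, -0.564, 0.248] pointing down, gripper open.
Joint ranges: [-179.83, 179.83], [-69.29, 118.12], [-61.27, 80.66], [-181.25, 117.63], [-171.15, -9.14], [-177.46, 177.46]. Speed limits (degrees/s): [159.86, 159.86, 180, 180, 180, 180].

INTERFACE

Orientations are given as a 3x3 rotation matrix whose columns are the frame's x, y, z axes.
In Python, from station import r, vision, finish_job gives the robot as it stands.
- The arm moves only by the shell command python3 -m jog 'ROWS'. ROWS is a JSON object of lists of equal length, an entry for each row: "rot": the turn, a rotation vector about the world's x, y, z in degrees, a list of three; "delta_pos": the shift along the world's x, y, z in mm, a list of three; "grip": the opening in per cent of the stroke, from 0 (shut) to 100 (fully open). A call has 1 to 10 rows; each row shifts and turns the commanded pose from where the row before left it; what a row does not reach is not made up. A row lasts 1/12 s, in which the tool goes at most 41.7 mm and 7.16 degrees, less where a joint would pass 70% of its speed; a pose out of reach is approached as far as the arm can. A call with a gripper value outside its range is refused whole. The fingers move at their own pace and stop on an object; the grip force is fixed at half the most. Time passes only in rows, so rows that do not move let the fingers close. It gives the time, the measured TCP pose, the force and the opening at its end, in the units of the state.
- r.sense(): the state, without advancing time (a new reading comes with each control period).
- vision.capture(name): name is "side" or "top"; returns a dict with "frame" (480x640x3 uint8, red, green, blue), "K" (3x3 intrinsics, pixels), "k1" (the pictures are not rectified: a ray, as slopes to the right and down, at radius r is drawn at 1 + k1 r^2 times it, then the intrinsics apply), "xyz" and "orientation" of the camera in the world. Camera axes: x right, y up, looking along -z (the intrinsics and any distortion apply to the point x, -y, -z); pixel columns grow to the right and rows downward; lengths in m; the calibration is good to about 2 mm. A picture is of the moment at which its call begins. There is no depth.
- finish_job(): hands the job in, once; it reports no verdict.
The state is a dict: "time_s": time; "joints": joint angles; "joint_velocities": joint speeds; "effort": joint torques, N m; "tcp_pos": TCP position; "ee_rot": TCP orientation; "wrist_force": force on the tool from outside, world axes, zero at the start; "moment": the same for the moment, N m; "gripper_width": opening from 0.0 (shut) to 1.0 (fully open).
Only numpy, scipy, OpenCV 4.12 (cv2) and the standard library are available. Lean on these libraries where they do the work, as an engineer would, in place of code of your own. Each camera call takes 0.05 s, during which the arm holds its last target. There are 200 camera calls.

TASK

Fetch the salt shaker that stands behind the dark sauce bottle and the white shaker in the steel caddy: first stand both of these upright on the wooden cutting board, then stand the salt shaker on the round coaster, and only then put the sauce bottle and the white shaker back on the caddy, each centred on the very pad it came from. Keep everything upright and do not push aside the open sauce cup and the lidded tub near the coaster.

Things in the scene. Friction and masses are not known exactly. Their poses are not given: they have to be found in the camera images.
- sauce_bottle_centre (a point): Centre (half-way up, 82.5 mm above the foot) of the dark round sauce bottle with a red cap, 66 mm diameter, 165 mm high, about 0.35 kg. Straight-sided from 6 to 120 mm above the foot, above that it narrows to the cap. At the start it stands on one of the two front pads of the caddy (left or right varies). z axis up along the bottle.
- white_shaker_centre (a point): Centre (half-way up, 75 mm above the foot) of the white round shaker with a blue cap, 58 mm diameter, 150 mm high, about 0.22 kg. Straight-sided from 6 to 110 mm above the foot, above that it narrows to the cap. At the start it stands on the other front pad of the caddy. z axis up along the shaker.
- salt_shaker_centre (a point): Centre (half-way up, 45 mm above the foot) of the small glass salt shaker with grey metal top, 90 mm high, about 0.1 kg. 44 mm wide about 30 mm above the foot, narrowing to a 30 mm neck; the top is 34 mm wide, straight-sided from 66 to 80 mm. Starts on the caddy's rear pad, behind and between the other two, which leave a gripper no room. z axis up.
- caddy: Fixed steel tray, 170 mm along x, 240 mm along y; floor 4 mm above the table, rim 20 mm high, wire lugs 37 mm high at its y ends. Origin: centre of underside, at table height; +x points to its rear, away from the robot (yaw within 0.3 rad). Flat dark pads mark the places: front left (x -30, y +56 mm) and front right (-30, -56), 72 mm wide; rear (+28, 0), 52 mm wide.
- board: Fixed wooden cutting board, 250 mm along its x, 150 mm along its y, 15 mm thick, with a dark line along its border. Origin: centre of its underside, at table height; its long x axis points roughly away from the robot (yaw within 0.3 rad). There is room for two bottles one behind the other, e.g. at x = -55 and +55 mm.
- coaster: Fixed round dark steel coaster, 84 mm outer diameter, floor top 4 mm above the table, raised rim 10 mm high and 4 mm thick (76 mm inside). Origin: centre of its underside, at table height.
- sauce_cup_centre (a point): Centre (half-way up) of an open clear plastic sauce cup, 65 mm diameter, 33 mm high, loose, about 95 mm from the coaster's centre. To be left alone.
- lidded_tub_centre (a point): Centre (half-way up) of a low plastic tub with a blue snap lid, 86 x 78 mm, 59 mm high, loose, about 105 mm from the coaster's centre. To be left alone.
There are look-alikes about, which are no part of the job. Leave any yellow look-alike of the part that bears sauce_bottle_centre alone.

How it is judged:
By the outcome, as a careful person would: the job done as asked, in the order asked, and still so for the second after the job is handed in, with the robot touching nothing.
It also fails if it takes over 138 s, if anything falls off the work surface, if the arm or the gripper's body presses on something with over 40 N, if the wrist force passes 120 N, or if a joint passes its speed limit or range.

## Working session

There is one attempt and no reset: what is moved stays moved. The work goes in short steps, Python scripts to look and compute and a shell command to move; the robot and the scene stay as the last step left them, time stands still between calls to the robot, and variables do not carry over. Pictures are saved under pics/ and viewed, about 12 in all and at most 16, crops included, and the job is handed in when it is done.

```bash
mkdir -p pics; cat > h.py <<'E'
import numpy as np, cv2
from station import r, vision, finish_job
def cap(name,fn=None):
    c=vision.capture(name)
    if fn: cv2.imwrite('pics/'+fn,c['frame'][:,:,::-1])
    return c
def ray(c,u,v):
    K=np.array(c['K'],float); k=c['k1']
    d=np.array([(u-K[0,2])/K[0,0],(v-K[1,2])/K[1,1]])
    s=d.copy()
    for _ in range(30): s=d/(1+k*(s@s))
    R=np.array(c['orientation'],float)
    return np.array(c['xyz'],float), R@np.array([s[0],-s[1],-1.])
def at(c,u,v,z):
    o,d=ray(c,u,v); return (o+d*(z-o[2])/d[2])
def proj(c,P):
    R=np.array(c['orientation'],float); q=R.T@(np.array(P)-np.array(c['xyz']))
    s=np.array([q[0],-q[1]])/-q[2]; s=s*(1+c['k1']*(s@s)); K=np.array(c['K'])
    return K[0,0]*s[0]+K[0,2],K[1,1]*s[1]+K[1,2]
E
python3 - <<'E'
from h import *
for n in('top','side'):
    c=cap(n,n+'0.png'); print(n,c['K'],c['k1'],c['xyz'],c['orientation'])
print(r.sense())
E
```

```text
top [[602.24562203   0.         320.0453979 ]
 [  0.         602.24562203 243.96145806]
 [  0.           0.           1.        ]] 0.034129867553531104 [ 0.3954897  -0.02441731  1.39343825] [[ 0.02586949  0.99661738 -0.07800367]
 [-0.9996532   0.02617471  0.00289281]
 [ 0.00492474  0.07790178  0.99694887]]
side [[620.59457108   0.         324.91908594]
 [  0.         620.59457108 239.76788065]
 [  0.           0.           1.        ]] -0.03419352017420341 [0.57814102 1.11176616 0.9286482 ] [[-0.99845626 -0.02298854  0.05056316]
 [ 0.05444023 -0.58559031  0.80877701]
 [ 0.0110167   0.81028114  0.58593781]]
{'time_s': 0.1, 'joints': array([-4.95863738e+01,  2.20863609e+01,  3.87864218e-01, -2.34129657e-02,
       -6.84116607e+01, -1.48182006e+01]), 'joint_velocities': array([ 0.07403426, -0.10292609,  0.21767771,  0.15823488, -0.06796901,
       -0.09820534]), 'effort': array([-5.26927852e-04, -3.91690493e+01,  1.87935054e+01,  4.23188701e+00,
        1.34312062e-02, -8.98910889e-05]), 'tcp_pos': array([ 0.2698249 , -0.56321592,  0.24657557]), 'ee_rot': array([[-9.01932062e-01, -4.31876881e-01, -9.57107941e-04],
       [-4.31877923e-01,  9.01930449e-01,  1.71015484e-03],
       [ 1.24668458e-04,  1.95579727e-03, -9.99998080e-01]]), 'wrist_force': array([ 0.54772523,  0.73212179, -0.26650119]), 'moment': array([ 0.01957041, -0.01272061,  0.03019317]), 'gripper_width': 0.9990619679861246}
```

View pics/top0.png

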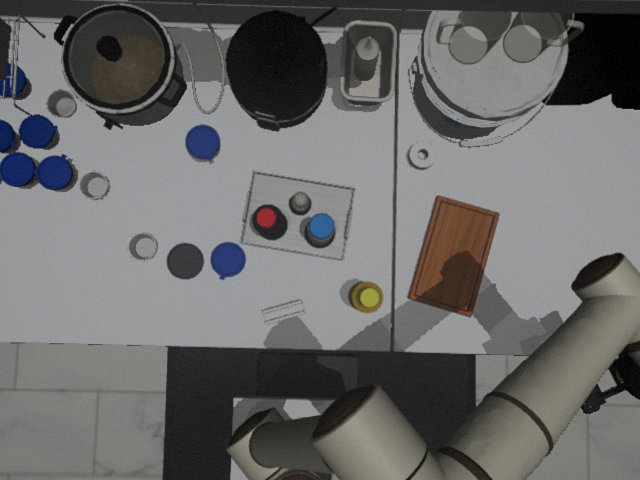

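View pics/side0.png

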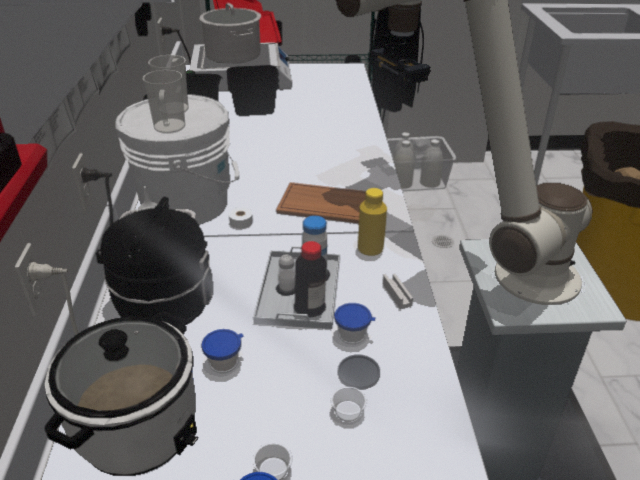

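Top view: dark sauce bottle with red cap (265,218), white shaker with blue cap (321,229), salt shaker (300,202) in the caddy, board (455,255), coaster (185,261), tub (228,260), cup (144,246). Look-alikes: the yellow bottle (366,297), which stays put, a grey tapered item in the metal tin (367,55), and the other tubs and cups at left. I'll take enlarged crops to measure these.

```bash
python3 - <<'E'
import cv2
a=cv2.imread('pics/top0.png')
c=cv2.resize(a[160:310,230:390],None,fx=5,fy=4*1.0,interpolation=cv2.INTER_CUBIC) if 0 else cv2.resize(a[165:315,230:390],None,fx=4,fy=4,interpolation=cv2.INTER_CUBIC)
cv2.imwrite('pics/c1.png',c)
l=cv2.resize(a[210:300,120:260],None,fx=4,fy=4,interpolation=cv2.INTER_CUBIC)
b=cv2.resize(a[185:325,400:510],None,fx=2,fy=2,interpolation=cv2.INTER_CUBIC)
import numpy as np
o=np.zeros((360,790,3),np.uint8);o[:,:560]=l;o[:280,565:785]=b
cv2.imwrite('pics/c2.png',o)
E
```

```text
(no output)
```

View pics/c1.png

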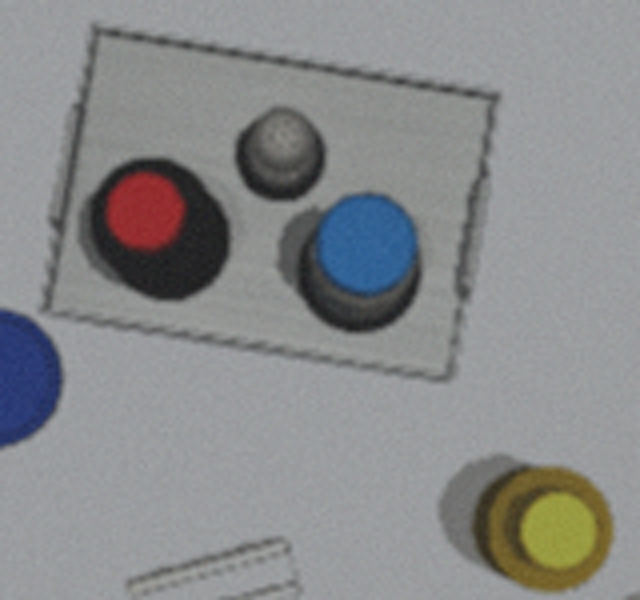

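View pics/c2.png

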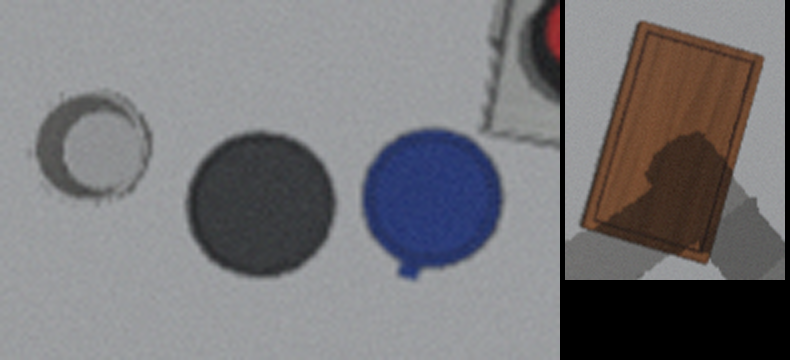

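```bash
python3 - <<'E'
from h import *
c=cap('top'); f=lambda u,v:(u/4+230-.375,v/4+165-.375); g=lambda u,v:(u/4+120-.375,v/4+210-.375); b=lambda u,v:((u-565)/2+400-.25,v/2+185-.25)
np.set_printoptions(precision=4,suppress=True)
C=np.array([at(c,*f(*p),.02) for p in[(97,28),(497,97),(450,378),(45,310)]])
def rect(C):
    o=C.mean(0); ax=(C[0]+C[1]-C[2]-C[3]); print('centre',o,'yaw',np.degrees(np.arctan2(ax[1],ax[0])),'sizes',np.linalg.norm(C-np.roll(C,1,0),axis=1)); l=C[0]+C[3]-C[1]-C[2];print(' yaw from y',np.degrees(np.arctan2(-l[0],l[1])));return o,np.arctan2(ax[1],ax[0])
o,y=rect(C)
for x,yy in((-.03,.056),(-.03,-.056),(.028,0)): print('pad',o[:2]+[x*np.cos(y)-yy*np.sin(y),x*np.sin(y)+yy*np.cos(y)])
print('sauce',at(c,*f(145,211),.165),'white',at(c,*f(367,244),.15),'salt',at(c,*f(284,131),.09),'yellow',at(c,*f(558,530),.165))
print('sauce side',at(c,*f(177,244),.0))
print('coaster',at(c,*g(261,204),.01),'cup',at(c,*g(96,146),.033),'tub',at(c,*g(432,197),.059))
o,y=rect(np.array([at(c,*b(*p),.015) for p in[(641,22),(763,57),(706,263),(583,227)]]))
for x in(-.055,.055): print('spot',o[:2]+[x*np.cos(y),x*np.sin(y)])
s=cap('side')
a=cv2.resize(s['frame'][230:400,220:420,::-1],None,fx=4,fy=3.5,interpolation=cv2.INTER_CUBIC) if 0 else cv2.resize(s['frame'][205:355,240:400,::-1],None,fx=4,fy=4,interpolation=cv2.INTER_CUBIC)
cv2.imwrite('pics/s1.png',a)
E
```

```text
centre [0.5676 0.0246 0.02  ] yaw -8.267164682765644 sizes [0.1655 0.2339 0.1643 0.2346]
 yaw from y -8.196775193554858
pad [0.546  0.0843]
pad [ 0.5299 -0.0265]
pad [0.5953 0.0206]
sauce [0.5434 0.0845 0.165 ] white [ 0.531  -0.0298  0.15  ] salt [0.5983 0.0168 0.09  ] yellow [ 0.3859 -0.1305  0.165 ]
sauce side [0.5444 0.08   0.    ]
coaster [0.4573 0.2804 0.01  ] cup [0.4866 0.3693 0.033 ] tub [0.4614 0.1755 0.059 ]
centre [ 0.4848 -0.3356  0.015 ] yaw -15.023221618371451 sizes [0.2459 0.1453 0.2458 0.1448]
 yaw from y -14.78285318779044
spot [ 0.4317 -0.3213]
spot [ 0.538  -0.3499]
```

View pics/s1.png

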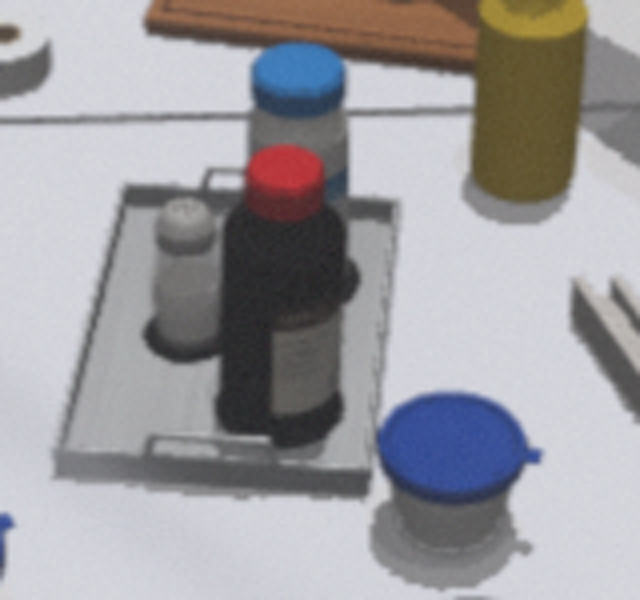

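Measurements agree: the caps lie within 3 mm of the pads and the sizes are right to about 2%. The sauce bottle is the dark one with a red cap and label in the side crop (285,170), not the yellow one. I'll use jaws along caddy x (-8°) throughout and take the sauce bottle first.

```bash
python3 -m jog '{"delta_pos":[[13.6,32.4,0],[13.6,32.4,0],[13.6,32.4,0],[13.6,32.4,0],[13.6,32.4,0],[13.6,32.4,0],[13.6,32.4,0],[13.6,32.4,0],[13.6,32.4,0],[13.6,32.4,0]],"rot":[[0,0,2.8],[0,0,2.8],[0,0,2.8],[0,0,2.8],[0,0,2.8],[0,0,2.8],[0,0,2.8],[0,0,2.8],[0,0,2.8],[0,0,2.8]],"grip":[100,100,100,100,100,100,100,100,100,100]}'; python3 -m jog '{"delta_pos":[[13.6,32.4,0],[13.6,32.4,0],[13.6,32.4,0],[13.6,32.4,0],[13.6,32.4,0],[13.6,32.4,0],[13.6,32.4,0],[13.6,32.4,0],[13.6,32.4,0],[13.6,32.4,0]],"rot":[[0,0,2.8],[0,0,2.8],[0,0,2.8],[0,0,2.8],[0,0,2.8],[0,0,2.8],[0,0,2.8],[0,0,2.8],[0,0,2.8],[0,0,2.8]],"grip":[100,100,100,100,100,100,100,100,100,100]}'; python3 -m jog '{"delta_pos":[[0,0,0],[0,0,0]],"rot":[[0,0,0],[0,0,0]],"grip":[100,100]}'
```

```text
time_s: 1.03
tcp_pos: [0.4062, -0.2379, 0.2476]
ee_rot: [[-0.592, -0.806, 0.0], [-0.806, 0.592, 0.0], [-0.0, -0.0, -1.0]]
wrist_force: [1.5, -0.1, -0.6]
gripper_width: 0.997
time_s: 1.87
tcp_pos: [0.5423, 0.0861, 0.2475]
ee_rot: [[-0.143, -0.99, -0.0], [-0.99, 0.143, 0.0], [0.0, 0.0, -1.0]]
wrist_force: [0.9, 0.2, -0.1]
gripper_width: 0.997
time_s: 2.03
tcp_pos: [0.5423, 0.086, 0.2468]
ee_rot: [[-0.144, -0.99, -0.001], [-0.99, 0.144, -0.0], [0.001, 0.001, -1.0]]
wrist_force: [-0.6, -0.2, 0.7]
gripper_width: 1.0
```

```bash
python3 -m jog '{"delta_pos":[[1,-2,-18],[0,0,-18],[0,0,-18],[0,0,-18],[0,0,-16],[0,0,-12],[0,0,-10],[0,0,-8],[0,0,0],[0,0,0]],"rot":[[0,0,0],[0,0,0],[0,0,0],[0,0,0],[0,0,0],[0,0,0],[0,0,0],[0,0,0],[0,0,0],[0,0,0]],"grip":[100,100,100,100,100,100,100,100,100,100]}'; python3 -c "
from h import *
s=cap('side');t=cap('top')
a=cv2.resize(s['frame'][150:350,220:440,::-1],None,fx=2,fy=2);b=cv2.resize(t['frame'][120:320,200:370,::-1],None,fx=2,fy=2)
cv2.imwrite('pics/g1.png',np.hstack([a,b]))"
```

```text
time_s: 2.87
tcp_pos: [0.5431, 0.082, 0.1296]
ee_rot: [[-0.146, -0.989, -0.0], [-0.989, 0.146, -0.0], [0.0, 0.0, -1.0]]
wrist_force: [-0.3, 0.5, 1.0]
gripper_width: 0.999
```

View pics/g1.png

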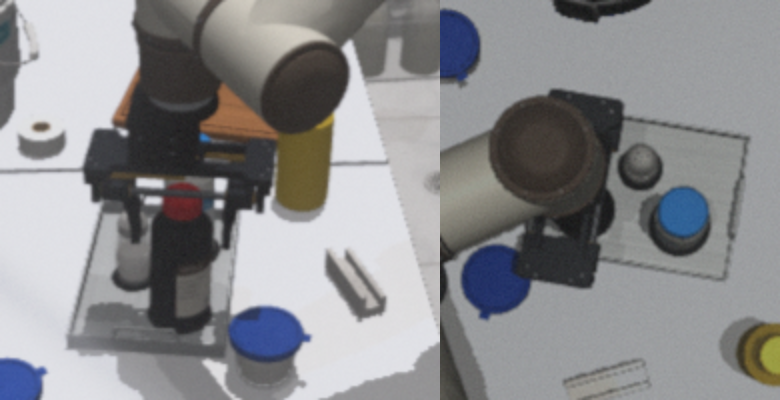

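The view shows the fingers straddling the dark bottle (red cap at 183,200 in the left half) and the long side of the body along the jaw axis. Next I close.

```bash
python3 -m jog '{"delta_pos":[[0,2,0],[0,0,0],[0,0,0],[0,0,0],[0,0,0],[0,0,0],[0,0,0],[0,0,0]],"rot":[[0,0,0],[0,0,0],[0,0,0],[0,0,0],[0,0,0],[0,0,0],[0,0,0],[0,0,0]],"grip":[100,0,0,0,0,0,0,0]}';python3 -m jog '{"delta_pos":[[0,0,5],[0,0,15],[0,0,15],[0,0,20],[0,0,20],[0,0,20],[0,0,20],[0,0,20],[0,0,20],[0,0,20]],"rot":[[0,0,0],[0,0,0],[0,0,0],[0,0,0],[0,0,0],[0,0,0],[0,0,0],[0,0,0],[0,0,0],[0,0,0]],"grip":[0,0,0,0,0,0,0,0,0,0]}'
```

```text
time_s: 3.63
tcp_pos: [0.5432, 0.0844, 0.1297]
ee_rot: [[-0.146, -0.989, 0.0], [-0.989, 0.146, 0.0], [-0.0, -0.0, -1.0]]
wrist_force: [0.2, -0.6, 1.8]
gripper_width: 0.749
time_s: 4.47
tcp_pos: [0.5421, 0.0842, 0.3045]
ee_rot: [[-0.146, -0.989, -0.003], [-0.989, 0.146, -0.0], [0.001, 0.003, -1.0]]
wrist_force: [0.1, 0.3, -4.5]
gripper_width: 0.745
```

```bash
python3 -m jog '{"delta_pos":[[0,-15,0],[0,-30,0],[0,-36,0],[0,-36,0],[0,-36,0],[0,-36,0],[0,-36,0],[0,-36,0],[0,-36,0],[0,-36,0]],"rot":[[0,0,0],[0,0,0],[0,0,0],[0,0,0],[0,0,0],[0,0,0],[0,0,0],[0,0,0],[0,0,0],[0,0,0]],"grip":[0,0,0,0,0,0,0,0,0,0]}';python3 -m jog '{"delta_pos":[[1,-36,0],[1,-36,0],[0,-21,0],[0,-10,0],[0,0,-20],[0,0,-30],[0,0,-30],[0,0,-25],[0,0,-20],[0,0,-10]],"rot":[[0,0,0],[0,0,0],[0,0,0],[0,0,0],[0,0,0],[0,0,0],[0,0,0],[0,0,0],[0,0,0],[0,0,0]],"grip":[0,0,0,0,0,0,0,0,0,0]}';python3 -m jog '{"delta_pos":[[0,0,-10],[0,0,-8],[0,0,-4],[0,0,-2],[0,0,0],[0,0,0]],"rot":[[0,0,0],[0,0,0],[0,0,0],[0,0,0],[0,0,0],[0,0,0]],"grip":[0,0,0,0,0,0]}'
```

```text
time_s: 5.3
tcp_pos: [0.542, -0.25, 0.3035]
ee_rot: [[-0.146, -0.989, -0.002], [-0.989, 0.146, 0.001], [-0.001, 0.003, -1.0]]
wrist_force: [1.7, 0.9, -3.7]
gripper_width: 0.746
time_s: 6.13
tcp_pos: [0.5429, -0.3499, 0.1652]
ee_rot: [[-0.146, -0.989, -0.007], [-0.989, 0.146, 0.004], [-0.003, 0.008, -1.0]]
wrist_force: [-0.7, 0.2, -4.0]
gripper_width: 0.743
time_s: 6.63
tcp_pos: [0.5456, -0.3518, 0.1465]
ee_rot: [[-0.146, -0.989, 0.002], [-0.989, 0.146, -0.001], [0.001, -0.002, -1.0]]
wrist_force: [0.2, -0.5, -3.2]
gripper_width: 0.745
```

```bash
python3 -m jog '{"delta_pos":[[0,0,-2],[0,0,-1],[0,0,-1],[0,0,-1],[0,0,0],[0,0,0]],"rot":[[0,0,0],[0,0,0],[0,0,0],[0,0,0],[0,0,0],[0,0,0]],"grip":[0,0,0,0,0,0]}'
```

```text
time_s: 7.13
tcp_pos: [0.5452, -0.3517, 0.1408]
ee_rot: [[-0.146, -0.989, 0.0], [-0.989, 0.146, -0.0], [0.0, -0.0, -1.0]]
wrist_force: [-0.3, -0.4, -1.1]
gripper_width: 0.749
```

```bash
python3 -m jog '{"delta_pos":[[0,0,0],[0,0,0],[0,0,0],[0,0,0],[0,0,0],[0,0,10],[0,0,20],[0,0,25],[0,0,30],[0,0,25]],"rot":[[0,0,0],[0,0,0],[0,0,0],[0,0,0],[0,0,0],[0,0,0],[0,0,0],[0,0,0],[0,0,0],[0,0,0]],"grip":[60,100,100,100,100,100,100,100,100,100]}';python3 -m jog '{"delta_pos":[[0,20,0],[-2,36,0],[-2,36,0],[-2,36,0],[-2,36,0],[-2,36,0],[-2,36,0],[-2,36,0],[-1,30,0],[-1,20,0]],"rot":[[0,0,0],[0,0,0],[0,0,0],[0,0,0],[0,0,0],[0,0,0],[0,0,0],[0,0,0],[0,0,0],[0,0,0]],"grip":[100,100,100,100,100,100,100,100,100,100]}';python3 -m jog '{"delta_pos":[[0,0,0],[0,0,0]],"rot":[[0,0,0],[0,0,0]],"grip":[100,100]}'
python3 -c "
from h import *
s=cap('side')
cv2.imwrite('pics/p2.png',cv2.resize(s['frame'][100:350,220:440,::-1],None,fx=2.4,fy=2.4))"
```

```text
time_s: 7.97
tcp_pos: [0.5453, -0.352, 0.2536]
ee_rot: [[-0.146, -0.989, 0.002], [-0.989, 0.146, -0.002], [0.001, -0.002, -1.0]]
wrist_force: [0.1, 1.0, 0.5]
gripper_width: 0.998
time_s: 8.8
tcp_pos: [0.529, -0.0272, 0.2519]
ee_rot: [[-0.144, -0.99, 0.002], [-0.99, 0.144, 0.0], [-0.001, -0.002, -1.0]]
wrist_force: [-0.8, -0.5, -1.1]
gripper_width: 1.002
time_s: 8.97
tcp_pos: [0.5293, -0.0287, 0.2516]
ee_rot: [[-0.144, -0.99, 0.002], [-0.99, 0.144, 0.0], [-0.0, -0.002, -1.0]]
wrist_force: [0.4, 0.1, -0.3]
gripper_width: 1.002
```

View pics/p2.png

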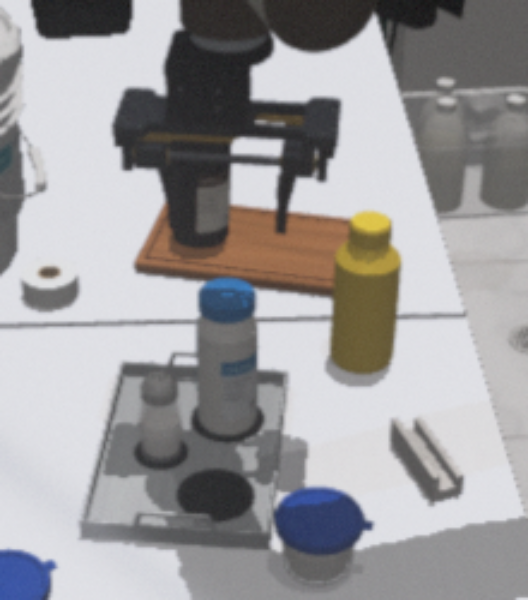

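Side view: the sauce bottle stands upright on the board (205,215), and its pad is now bare (215,495). The gripper hovers over the white shaker, so I descend on it.

```bash
python3 -m jog '{"delta_pos":[[1,-1,-20],[0,0,-25],[0,0,-25],[0,0,-20],[0,0,-15],[0,0,-12],[0,0,-10],[0,0,-8],[0,0,0],[0,0,0]],"rot":[[0,0,0],[0,0,0],[0,0,0],[0,0,0],[0,0,0],[0,0,0],[0,0,0],[0,0,0],[0,0,0],[0,0,0]],"grip":[100,100,100,100,100,100,100,100,100,100]}';python3 -m jog '{"delta_pos":[[0,0,0],[0,0,0],[0,0,0],[0,0,0],[0,0,0],[0,0,0],[0,0,0],[0,0,0],[0,0,0]],"rot":[[0,0,0],[0,0,0],[0,0,0],[0,0,0],[0,0,0],[0,0,0],[0,0,0],[0,0,0],[0,0,0]],"grip":[0,0,0,0,0,0,0,0,0]}'
```

```text
time_s: 9.85
tcp_pos: [0.5303, -0.0311, 0.1157]
ee_rot: [[-0.147, -0.989, 0.0], [-0.989, 0.147, -0.0], [0.0, -0.0, -1.0]]
wrist_force: [0.2, 0.2, -0.4]
gripper_width: 1.001
time_s: 10.6
tcp_pos: [0.5301, -0.0306, 0.1158]
ee_rot: [[-0.146, -0.989, 0.0], [-0.989, 0.146, -0.0], [-0.0, -0.0, -1.0]]
wrist_force: [-0.4, -0.6, 2.9]
gripper_width: 0.655
```

```bash
python3 -m jog '{"delta_pos":[[0,0,5],[0,0,15],[0,0,20],[0,0,20],[0,0,25],[0,0,25],[0,0,25],[0,0,20],[0,0,15],[0,0,5]],"rot":[[0,0,0],[0,0,0],[0,0,0],[0,0,0],[0,0,0],[0,0,0],[0,0,0],[0,0,0],[0,0,0],[0,0,0]],"grip":[0,0,0,0,0,0,0,0,0,0]}';python3 -m jog '{"delta_pos":[[-5,-15,0],[-10,-28,0],[-12,-33,0],[-12,-33,0],[-12,-33,0],[-12,-33,0],[-12,-33,0],[-12,-33,0],[-10,-28,0],[-8,-20,0]],"rot":[[0,0,0],[0,0,0],[0,0,0],[0,0,0],[0,0,0],[0,0,0],[0,0,0],[0,0,0],[0,0,0],[0,0,0]],"grip":[0,0,0,0,0,0,0,0,0,0]}';python3 -m jog '{"delta_pos":[[0,0,-15],[0,0,-25],[0,0,-30],[0,0,-30],[0,0,-25],[0,0,-15],[0,0,-10],[0,0,-8],[0,0,0],[0,0,0]],"rot":[[0,0,0],[0,0,0],[0,0,0],[0,0,0],[0,0,0],[0,0,0],[0,0,0],[0,0,0],[0,0,0],[0,0,0]],"grip":[0,0,0,0,0,0,0,0,0,0]}'
```

```text
time_s: 11.43
tcp_pos: [0.5309, -0.0306, 0.2932]
ee_rot: [[-0.146, -0.989, 0.005], [-0.989, 0.146, 0.001], [-0.001, -0.004, -1.0]]
wrist_force: [0.4, 0.2, -1.1]
gripper_width: 0.654
time_s: 12.27
tcp_pos: [0.4234, -0.3214, 0.2892]
ee_rot: [[-0.148, -0.989, -0.002], [-0.989, 0.148, 0.001], [-0.001, 0.002, -1.0]]
wrist_force: [0.5, -1.0, -1.7]
gripper_width: 0.656
time_s: 13.1
tcp_pos: [0.4254, -0.3198, 0.1328]
ee_rot: [[-0.146, -0.989, 0.0], [-0.989, 0.146, -0.0], [0.0, -0.0, -1.0]]
wrist_force: [0.1, -0.4, -1.0]
gripper_width: 0.654
```

```bash
python3 -m jog '{"delta_pos":[[0,0,-3],[0,0,-2],[0,0,-1.5],[0,0,0],[0,0,0],[0,0,0]],"rot":[[0,0,0],[0,0,0],[0,0,0],[0,0,0],[0,0,0],[0,0,0]],"grip":[0,0,0,0,0,0]}';python3 -m jog '{"delta_pos":[[0,0,0],[0,0,0],[0,0,0],[0,0,0],[0,0,0],[0,0,10],[0,0,20],[0,0,30],[0,0,35],[0,0,30]],"rot":[[0,0,0],[0,0,0],[0,0,0],[0,0,0],[0,0,0],[0,0,0],[0,0,0],[0,0,0],[0,0,0],[0,0,0]],"grip":[60,100,100,100,100,100,100,100,100,100]}'
```

```text
time_s: 13.6
tcp_pos: [0.4255, -0.3199, 0.1268]
ee_rot: [[-0.146, -0.989, 0.001], [-0.989, 0.146, -0.001], [0.001, -0.001, -1.0]]
wrist_force: [0.2, -0.6, 2.1]
gripper_width: 0.655
time_s: 14.43
tcp_pos: [0.4251, -0.3198, 0.2538]
ee_rot: [[-0.146, -0.989, 0.001], [-0.989, 0.146, -0.001], [0.001, -0.001, -1.0]]
wrist_force: [1.2, -0.5, -0.1]
gripper_width: 0.995
```

```bash
python3 -m jog '{"delta_pos":[[8,15,0],[15,30,0],[18,35,0],[18,35,0],[18,35,0],[18,35,0],[18,35,0],[18,35,0],[18,35,0],[12,25,0]],"rot":[[0,0,0],[0,0,0],[0,0,0],[0,0,0],[0,0,0],[0,0,0],[0,0,0],[0,0,0],[0,0,0],[0,0,0]],"grip":[100,100,100,100,100,100,100,100,100,100]}';python3 -m jog '{"delta_pos":[[11,22,0],[0,0,0],[0,0,0]],"rot":[[0,0,0],[0,0,0],[0,0,0]],"grip":[100,100,100]}'
python3 -c "
from h import *
s=cap('side')
t=cap('top')
a=cv2.resize(s['frame'][150:350,220:440,::-1],None,fx=2,fy=2);b=cv2.resize(t['frame'][120:320,230:400,::-1],None,fx=2,fy=2)
cv2.imwrite('pics/g3.png',np.hstack([a,b]));cv2.imwrite('pics/g3top.png',t['frame'][:,:,::-1])"
```

```text
time_s: 15.27
tcp_pos: [0.5873, -0.0017, 0.2517]
ee_rot: [[-0.144, -0.99, 0.001], [-0.99, 0.144, 0.0], [-0.0, -0.001, -1.0]]
wrist_force: [0.2, 0.0, -0.0]
gripper_width: 0.999
time_s: 15.52
tcp_pos: [0.5973, 0.0186, 0.2511]
ee_rot: [[-0.144, -0.99, -0.0], [-0.99, 0.144, -0.0], [0.0, 0.0, -1.0]]
wrist_force: [-0.2, -0.6, -0.2]
gripper_width: 0.996
```

View pics/g3.png

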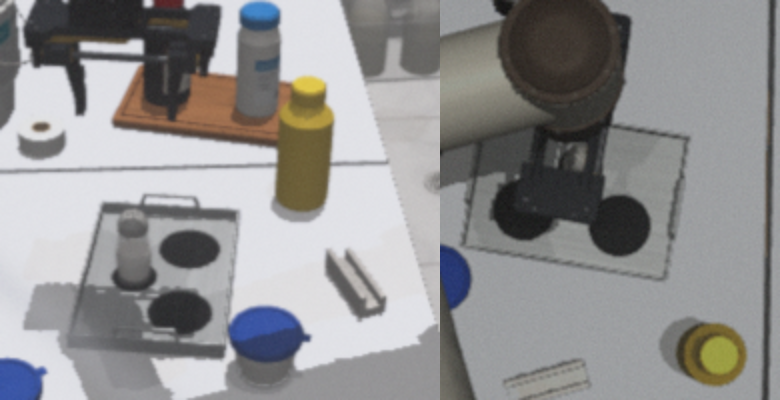

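```bash
python3 - <<'E'
from h import *
s=cap('side'); np.set_printoptions(precision=4,suppress=True)
print('salt side',at(s,286,259,.083),at(s,186/4+239.6,222/4+204.6,.083))
print('pads',at(s,314.7,274.2,.004),at(s,309.2,305.7,.004))
E
```

```text
salt side [0.5958 0.0141 0.083 ] [0.5956 0.0181 0.083 ]
pads [ 0.53   -0.0269  0.004 ] [0.5468 0.0832 0.004 ]
```

```bash
python3 -m jog '{"delta_pos":[[-1,-1,-20],[0,0,-30],[0,0,-30],[0,0,-25],[0,0,-20],[0,0,-15],[0,0,-15],[0,0,-10],[0,0,-3],[0,0,0]],"rot":[[0,0,0],[0,0,0],[0,0,0],[0,0,0],[0,0,0],[0,0,0],[0,0,0],[0,0,0],[0,0,0],[0,0,0]],"grip":[70,70,70,70,70,70,70,70,70,70]}';python3 -m jog '{"delta_pos":[[0,0,0],[0,0,0],[0,0,0],[0,0,0],[0,0,0],[0,0,0],[0,0,0],[0,0,0],[0,0,0],[0,0,0]],"rot":[[0,0,0],[0,0,0],[0,0,0],[0,0,0],[0,0,0],[0,0,0],[0,0,0],[0,0,0],[0,0,0],[0,0,0]],"grip":[0,0,0,0,0,0,0,0,0,0]}'
```

```text
time_s: 16.5
tcp_pos: [0.5957, 0.0156, 0.0827]
ee_rot: [[-0.147, -0.989, -0.001], [-0.989, 0.147, -0.0], [0.001, 0.001, -1.0]]
wrist_force: [-0.0, -0.3, 0.2]
gripper_width: 0.698
time_s: 17.33
tcp_pos: [0.5963, 0.0164, 0.0835]
ee_rot: [[-0.146, -0.989, 0.001], [-0.989, 0.146, -0.0], [-0.0, -0.001, -1.0]]
wrist_force: [-1.5, 1.2, 5.6]
gripper_width: 0.385
```

```bash
python3 -m jog '{"delta_pos":[[0,0,3],[0,0,10],[0,0,15],[0,0,20],[0,0,20],[0,0,20],[0,0,15],[0,0,7],[0,0,0]],"rot":[[0,0,0],[0,0,0],[0,0,0],[0,0,0],[0,0,0],[0,0,0],[0,0,0],[0,0,0],[0,0,0]],"grip":[0,0,0,0,0,0,0,0,0]}';python3 -m jog '{"delta_pos":[[-5,10,0],[-10,20,0],[-15,28,0],[-16,30,0],[-17,32,0],[-17,32,0],[-17,32,0],[-16,30,0],[-13,25,0],[-8,15,0]],"rot":[[0,0,0],[0,0,0],[0,0,0],[0,0,0],[0,0,0],[0,0,0],[0,0,0],[0,0,0],[0,0,0],[0,0,0]],"grip":[0,0,0,0,0,0,0,0,0,0]}';python3 -m jog '{"delta_pos":[[-5,10,0],[0,0,0],[0,0,-30],[0,0,-25],[0,0,-10],[0,0,0],[0,0,0]],"rot":[[0,0,0],[0,0,0],[0,0,0],[0,0,0],[0,0,0],[0,0,0],[0,0,0]],"grip":[0,0,0,0,0,0,0]}'
python3 -c "
from h import *
s=cap('side')
cv2.imwrite('pics/g4.png',cv2.resize(s['frame'][240:440,260:440,::-1],None,fx=3,fy=3))"
```

```text
time_s: 18.08
tcp_pos: [0.5969, 0.0165, 0.1952]
ee_rot: [[-0.146, -0.989, 0.004], [-0.989, 0.146, 0.001], [-0.001, -0.004, -1.0]]
wrist_force: [0.4, 0.3, -0.6]
gripper_width: 0.388
time_s: 18.92
tcp_pos: [0.4595, 0.2725, 0.1915]
ee_rot: [[-0.144, -0.99, -0.002], [-0.99, 0.144, -0.001], [0.002, 0.002, -1.0]]
wrist_force: [-0.0, -0.2, -0.8]
gripper_width: 0.384
time_s: 19.5
tcp_pos: [0.4575, 0.2798, 0.1279]
ee_rot: [[-0.147, -0.989, -0.0], [-0.989, 0.147, -0.001], [0.001, 0.0, -1.0]]
wrist_force: [0.2, 0.5, -0.3]
gripper_width: 0.384
```

View pics/g4.png

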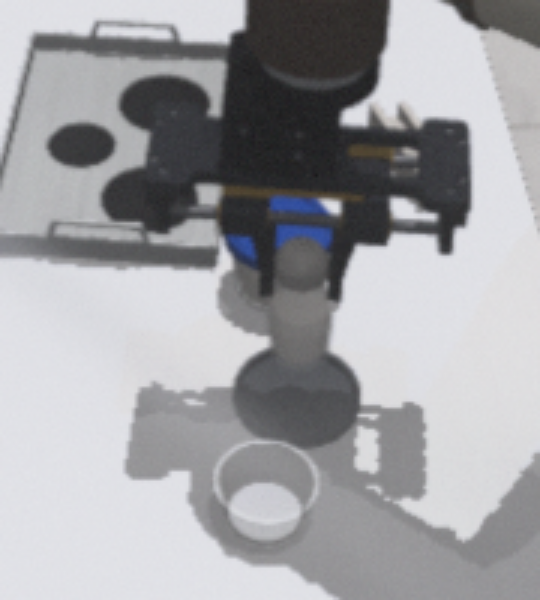

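```bash
python3 - <<'E'
from h import *
s=cap('side'); print(at(s,358.8,371.8,.008))
E
python3 -m jog '{"delta_pos":[[0,0,-15],[0,0,-12],[0,0,-8],[0,0,-5],[0,0,-2],[0,0,-1],[0,0,0],[0,0,0]],"rot":[[0,0,0],[0,0,0],[0,0,0],[0,0,0],[0,0,0],[0,0,0],[0,0,0],[0,0,0]],"grip":[0,0,0,0,0,0,0,0]}'
```

```text
[0.45636359 0.28464008 0.008     ]
time_s: 20.27
tcp_pos: [0.4574, 0.2807, 0.0857]
ee_rot: [[-0.146, -0.989, 0.001], [-0.989, 0.146, 0.001], [-0.001, -0.001, -1.0]]
wrist_force: [0.2, -0.8, -1.0]
gripper_width: 0.386
```

```bash
python3 -m jog '{"delta_pos":[[0,1,-1],[0,0,-1],[0,0,-0.5],[0,0,0],[0,0,0]],"rot":[[0,0,0],[0,0,0],[0,0,0],[0,0,0],[0,0,0]],"grip":[0,0,0,0,0]}';python3 -m jog '{"delta_pos":[[0,0,0],[0,0,0],[0,0,0],[0,0,0],[0,0,0],[0,0,10],[0,0,20],[0,0,30],[0,0,30],[0,0,30]],"rot":[[0,0,0],[0,0,0],[0,0,0],[0,0,0],[0,0,0],[0,0,0],[0,0,0],[0,0,0],[0,0,0],[0,0,0]],"grip":[50,70,70,70,70,70,70,70,70,70]}'
```

```text
time_s: 20.68
tcp_pos: [0.4574, 0.2819, 0.0835]
ee_rot: [[-0.146, -0.989, 0.001], [-0.989, 0.146, 0.001], [-0.001, -0.001, -1.0]]
wrist_force: [-2.1, 1.1, 6.5]
gripper_width: 0.385
time_s: 21.52
tcp_pos: [0.4569, 0.2811, 0.2045]
ee_rot: [[-0.146, -0.989, 0.0], [-0.989, 0.146, -0.0], [0.0, -0.0, -1.0]]
wrist_force: [-0.3, 1.4, 0.1]
gripper_width: 0.7
```

```bash
python3 -m jog '{"delta_pos":[[0,0,20],[0,-20,25],[0,-30,0],[0,-36,0],[0,-36,0],[0,-36,0],[0,-36,0],[0,-36,0],[0,-36,0],[0,-36,0]],"rot":[[0,0,0],[0,0,0],[0,0,0],[0,0,0],[0,0,0],[0,0,0],[0,0,0],[0,0,0],[0,0,0],[0,0,0]],"grip":[100,100,100,100,100,100,100,100,100,100]}';python3 -m jog '{"delta_pos":[[-4,-36,0],[-4,-36,0],[-4,-36,0],[-4,-36,0],[-4,-36,0],[-4,-36,0],[-4,-36,0],[-3,-30,0],[-1,-18,0],[0,0,0]],"rot":[[0,0,0],[0,0,0],[0,0,0],[0,0,0],[0,0,0],[0,0,0],[0,0,0],[0,0,0],[0,0,0],[0,0,0]],"grip":[100,100,100,100,100,100,100,100,100,100]}'
python3 -c "
from h import *
s=cap('side');t=cap('top','t5.png')
cv2.imwrite('pics/g5.png',np.hstack([s['frame'][150:450,190:430,::-1],t['frame'][150:450,110:510,::-1]]))"
```

```text
time_s: 22.35
tcp_pos: [0.4566, -0.0223, 0.2485]
ee_rot: [[-0.146, -0.989, 0.001], [-0.989, 0.146, 0.0], [-0.0, -0.001, -1.0]]
wrist_force: [0.3, 0.3, 0.2]
gripper_width: 0.998
time_s: 23.18
tcp_pos: [0.4245, -0.3235, 0.2478]
ee_rot: [[-0.15, -0.989, -0.0], [-0.989, 0.15, -0.001], [0.001, -0.0, -1.0]]
wrist_force: [0.6, 0.0, 0.9]
gripper_width: 1.003
```

View pics/g5.png

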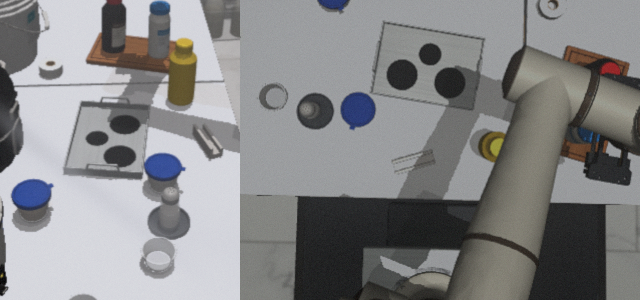

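Salt stands upright on the coaster (170,212 in the left half), with the tub and cup where they were and both bottles upright on the board. Next I measure the bare pads precisely.

```bash
python3 - <<'E'
from h import *
c=cap('top');im=cv2.imread('pics/t5.png',0)
m=(im[165:275,240:360]<60).astype(np.uint8)
n,l,st,ce=cv2.connectedComponentsWithStats(m)
for i in range(1,n):
    if st[i,4]>150: print(st[i],at(c,ce[i][0]+240,ce[i][1]+165,.004)[:2])
E
python3 -m jog '{"delta_pos":[[1,2,-20],[0,0,-30],[0,0,-25],[0,0,-20],[0,0,-12],[0,0,-8],[0,0,-5],[0,0,-1],[0,0,0],[0,0,0]],"rot":[[0,0,0],[0,0,0],[0,0,0],[0,0,0],[0,0,0],[0,0,0],[0,0,0],[0,0,0],[0,0,0],[0,0,0]],"grip":[100,100,100,100,100,100,100,100,100,100]}'
```

```text
[ 49  29  22  21 356] [0.59629907 0.02140707]
[ 17  45  30  30 700] [0.54676698 0.08489104]
[ 65  53  30  30 728] [ 0.53098162 -0.02667306]
time_s: 24.17
tcp_pos: [0.4267, -0.3187, 0.1275]
ee_rot: [[-0.146, -0.989, 0.002], [-0.989, 0.146, -0.001], [0.001, -0.002, -1.0]]
wrist_force: [0.0, -0.0, 0.8]
gripper_width: 0.999
```

```bash
python3 -m jog '{"delta_pos":[[-1,-1,0],[0,0,0],[0,0,0],[0,0,0],[0,0,0],[0,0,0],[0,0,0],[0,0,0],[0,0,0],[0,0,0]],"rot":[[0,0,0],[0,0,0],[0,0,0],[0,0,0],[0,0,0],[0,0,0],[0,0,0],[0,0,0],[0,0,0],[0,0,0]],"grip":[100,0,0,0,0,0,0,0,0,0]}';python3 -m jog '{"delta_pos":[[0,0,5],[0,0,15],[0,0,20],[0,0,25],[0,0,25],[0,0,25],[0,0,25],[0,0,20],[0,0,5],[0,0,0]],"rot":[[0,0,0],[0,0,0],[0,0,0],[0,0,0],[0,0,0],[0,0,0],[0,0,0],[0,0,0],[0,0,0],[0,0,0]],"grip":[0,0,0,0,0,0,0,0,0,0]}';python3 -m jog '{"delta_pos":[[5,15,0],[10,28,0],[12,33,0],[12,33,0],[12,33,0],[12,33,0],[12,33,0],[12,33,0],[10,28,0],[6,18,0]],"rot":[[0,0,0],[0,0,0],[0,0,0],[0,0,0],[0,0,0],[0,0,0],[0,0,0],[0,0,0],[0,0,0],[0,0,0]],"grip":[0,0,0,0,0,0,0,0,0,0]}';python3 -m jog '{"delta_pos":[[2,6,0],[0,0,-20],[0,0,-30],[0,0,-30],[0,0,-25],[0,0,-15],[0,0,-10],[0,0,0],[0,0,0]],"rot":[[0,0,0],[0,0,0],[0,0,0],[0,0,0],[0,0,0],[0,0,0],[0,0,0],[0,0,0],[0,0,0]],"grip":[0,0,0,0,0,0,0,0,0]}'
python3 -c "
from h import *
s=cap('side')
print(proj(s,(.5307,-.0267,.004)))
cv2.imwrite('pics/g6.png',cv2.resize(s['frame'][200:340,240:380,::-1],None,fx=4,fy=4))"
```

```text
time_s: 25.0
tcp_pos: [0.4251, -0.3197, 0.1266]
ee_rot: [[-0.146, -0.989, 0.0], [-0.989, 0.146, -0.0], [0.0, -0.0, -1.0]]
wrist_force: [0.6, 0.1, -0.1]
gripper_width: 0.656
time_s: 25.83
tcp_pos: [0.4255, -0.3197, 0.2929]
ee_rot: [[-0.146, -0.989, 0.003], [-0.989, 0.146, -0.001], [0.0, -0.003, -1.0]]
wrist_force: [-0.6, -0.2, -2.1]
gripper_width: 0.657
time_s: 26.67
tcp_pos: [0.5278, -0.03, 0.289]
ee_rot: [[-0.144, -0.99, -0.004], [-0.99, 0.144, 0.0], [0.0, 0.004, -1.0]]
wrist_force: [0.2, -0.1, -1.8]
gripper_width: 0.655
time_s: 27.42
tcp_pos: [0.5298, -0.027, 0.1611]
ee_rot: [[-0.146, -0.989, -0.001], [-0.989, 0.146, -0.001], [0.001, 0.001, -1.0]]
wrist_force: [0.1, 0.6, -0.9]
gripper_width: 0.652
(np.float64(314.41552090664914), np.float64(274.27251304416365))
```

View pics/g6.png

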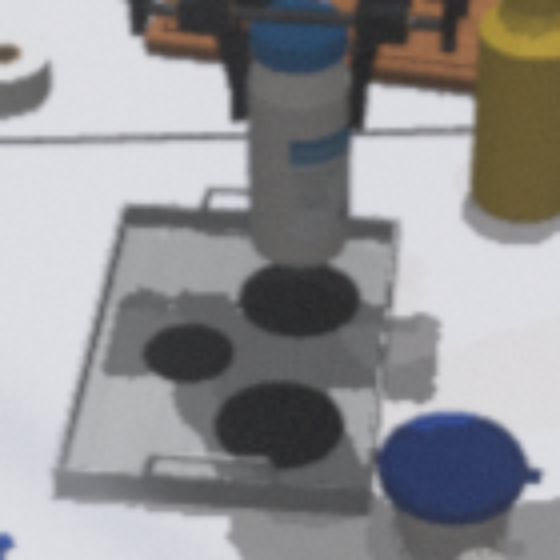

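The shaker's foot centre (298) lines up with the pad centre (299) in the side view, so I lower it.

```bash
python3 -m jog '{"delta_pos":[[1,0,-12],[0,0,-12],[0,0,-9],[0,0,-6],[0,0,-3],[0,0,-1],[0,0,0],[0,0,0]],"rot":[[0,0,0],[0,0,0],[0,0,0],[0,0,0],[0,0,0],[0,0,0],[0,0,0],[0,0,0]],"grip":[0,0,0,0,0,0,0,0]}';python3 -m jog '{"delta_pos":[[0,0,-1],[0,0,-0.8],[0,0,0],[0,0,0],[0,0,0]],"rot":[[0,0,0],[0,0,0],[0,0,0],[0,0,0],[0,0,0]],"grip":[0,0,0,0,0]}'
```

```text
time_s: 28.13
tcp_pos: [0.5315, -0.0266, 0.1191]
ee_rot: [[-0.146, -0.989, 0.001], [-0.989, 0.146, 0.0], [-0.0, -0.001, -1.0]]
wrist_force: [0.2, 0.1, -1.9]
gripper_width: 0.657
time_s: 28.55
tcp_pos: [0.5311, -0.0266, 0.1168]
ee_rot: [[-0.146, -0.989, 0.0], [-0.989, 0.146, 0.0], [-0.0, -0.0, -1.0]]
wrist_force: [0.7, 0.3, -1.5]
gripper_width: 0.656
```

Lower 1 mm more, release, rise, then go to the sauce bottle at (.5452,-.3517).

```bash
python3 -m jog '{"delta_pos":[[0,0,-1],[0,0,0],[0,0,0],[0,0,0]],"rot":[[0,0,0],[0,0,0],[0,0,0],[0,0,0]],"grip":[0,0,0,0]}';python3 -m jog '{"delta_pos":[[0,0,0],[0,0,0],[0,0,0],[0,0,0],[0,0,0],[0,0,10],[0,0,25],[0,0,35],[0,0,35],[0,0,30]],"rot":[[0,0,0],[0,0,0],[0,0,0],[0,0,0],[0,0,0],[0,0,0],[0,0,0],[0,0,0],[0,0,0],[0,0,0]],"grip":[70,100,100,100,100,100,100,100,100,100]}';python3 -m jog '{"delta_pos":[[1,-20,0],[1,-36,0],[2,-36,0],[2,-36,0],[2,-36,0],[2,-36,0],[2,-36,0],[1,-36,0],[1,-32,0],[0,-20,0]],"rot":[[0,0,0],[0,0,0],[0,0,0],[0,0,0],[0,0,0],[0,0,0],[0,0,0],[0,0,0],[0,0,0],[0,0,0]],"grip":[100,100,100,100,100,100,100,100,100,100]}';python3 -m jog '{"delta_pos":[[0,-1,0],[0,0,0],[0,0,0]],"rot":[[0,0,0],[0,0,0],[0,0,0]],"grip":[100,100,100]}'
```

```text
time_s: 28.88
tcp_pos: [0.531, -0.0266, 0.1157]
ee_rot: [[-0.146, -0.989, -0.0], [-0.989, 0.146, -0.0], [0.0, 0.0, -1.0]]
wrist_force: [0.3, 0.3, -1.9]
gripper_width: 0.653
time_s: 29.72
tcp_pos: [0.5313, -0.0268, 0.2541]
ee_rot: [[-0.146, -0.989, 0.003], [-0.989, 0.146, -0.0], [-0.0, -0.003, -1.0]]
wrist_force: [1.2, -0.5, -0.2]
gripper_width: 0.996
time_s: 30.55
tcp_pos: [0.5447, -0.3537, 0.2513]
ee_rot: [[-0.148, -0.989, 0.0], [-0.989, 0.148, -0.001], [0.001, -0.0, -1.0]]
wrist_force: [0.6, 0.8, -0.2]
gripper_width: 1.002
time_s: 30.8
tcp_pos: [0.5449, -0.3512, 0.2511]
ee_rot: [[-0.146, -0.989, 0.0], [-0.989, 0.146, 0.0], [-0.0, -0.0, -1.0]]
wrist_force: [0.1, 0.1, -0.6]
gripper_width: 0.999
```

```bash
python3 -m jog '{"delta_pos":[[0,0,-15],[0,0,-25],[0,0,-25],[0,0,-18],[0,0,-12],[0,0,-9],[0,0,-6],[0,0,0],[0,0,0],[0,0,0]],"rot":[[0,0,0],[0,0,0],[0,0,0],[0,0,0],[0,0,0],[0,0,0],[0,0,0],[0,0,0],[0,0,0],[0,0,0]],"grip":[100,100,100,100,100,100,100,100,100,100]}';python3 -m jog '{"delta_pos":[[0,0,0],[0,0,0],[0,0,0],[0,0,0],[0,0,0],[0,0,0],[0,0,0],[0,0,0]],"rot":[[0,0,0],[0,0,0],[0,0,0],[0,0,0],[0,0,0],[0,0,0],[0,0,0],[0,0,0]],"grip":[0,0,0,0,0,0,0,0]}';python3 -m jog '{"delta_pos":[[0,0,5],[0,0,15],[0,0,20],[0,0,25],[0,0,25],[0,0,25],[0,0,25],[0,0,20],[0,0,10],[0,0,0]],"rot":[[0,0,0],[0,0,0],[0,0,0],[0,0,0],[0,0,0],[0,0,0],[0,0,0],[0,0,0],[0,0,0],[0,0,0]],"grip":[0,0,0,0,0,0,0,0,0,0]}'
```

```text
time_s: 31.63
tcp_pos: [0.5457, -0.3517, 0.142]
ee_rot: [[-0.145, -0.989, 0.002], [-0.989, 0.145, -0.001], [0.001, -0.002, -1.0]]
wrist_force: [0.4, 0.4, -0.2]
gripper_width: 0.997
time_s: 32.3
tcp_pos: [0.5451, -0.3517, 0.141]
ee_rot: [[-0.146, -0.989, 0.0], [-0.989, 0.146, -0.0], [0.0, -0.0, -1.0]]
wrist_force: [-1.0, 0.0, 1.2]
gripper_width: 0.749
time_s: 33.13
tcp_pos: [0.5456, -0.3519, 0.3129]
ee_rot: [[-0.146, -0.989, 0.004], [-0.989, 0.146, -0.001], [0.001, -0.004, -1.0]]
wrist_force: [0.1, -0.1, -4.0]
gripper_width: 0.746
```

```bash
python3 -m jog '{"delta_pos":[[0,15,0],[0,30,0],[0,36,0],[0,36,0],[0,36,0],[0,36,0],[0,36,0],[0,36,0],[0,36,0],[0,36,0]],"rot":[[0,0,0],[0,0,0],[0,0,0],[0,0,0],[0,0,0],[0,0,0],[0,0,0],[0,0,0],[0,0,0],[0,0,0]],"grip":[0,0,0,0,0,0,0,0,0,0]}';python3 -m jog '{"delta_pos":[[0.5,36,0],[0.5,36,0],[0,20,0],[0,11,0],[0,0,0],[0,0,-20],[0,0,-30],[0,0,-30],[0,0,-25],[0,0,-15]],"rot":[[0,0,0],[0,0,0],[0,0,0],[0,0,0],[0,0,0],[0,0,0],[0,0,0],[0,0,0],[0,0,0],[0,0,0]],"grip":[0,0,0,0,0,0,0,0,0,0]}';python3 -m jog '{"delta_pos":[[0,0,-15],[0,0,0],[0,0,0]],"rot":[[0,0,0],[0,0,0],[0,0,0]],"grip":[0,0,0]}'
python3 -c "
from h import *
s=cap('side')
print(proj(s,(.5467,.0845,.004)))
cv2.imwrite('pics/g7.png',cv2.resize(s['frame'][200:340,240:380,::-1],None,fx=4,fy=4))"
```

```text
time_s: 33.97
tcp_pos: [0.5433, -0.0165, 0.3083]
ee_rot: [[-0.146, -0.989, -0.005], [-0.989, 0.146, 0.0], [0.001, 0.005, -1.0]]
wrist_force: [1.7, -0.1, -2.4]
gripper_width: 0.746
time_s: 34.8
tcp_pos: [0.5433, 0.0825, 0.1863]
ee_rot: [[-0.148, -0.989, -0.008], [-0.989, 0.148, -0.002], [0.003, 0.007, -1.0]]
wrist_force: [-0.1, 1.1, -3.6]
gripper_width: 0.748
time_s: 35.05
tcp_pos: [0.5452, 0.0832, 0.1745]
ee_rot: [[-0.147, -0.989, -0.003], [-0.989, 0.147, -0.002], [0.002, 0.003, -1.0]]
wrist_force: [0.5, 1.0, -4.5]
gripper_width: 0.746
(np.float64(309.246506385559), np.float64(306.1012632852136))
```

View pics/g7.png

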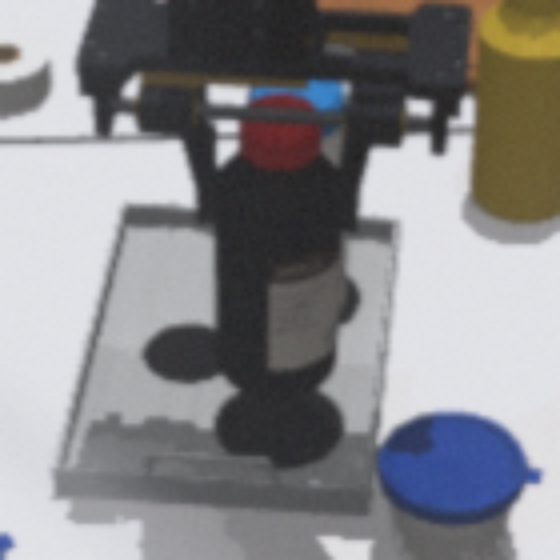

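The bottle's foot centre (278) lines up with the pad centre (280), so I lower it.

```bash
python3 -m jog '{"delta_pos":[[0.5,0.5,-12],[0,0,-12],[0,0,-8],[0,0,-5],[0,0,-3],[0,0,-1],[0,0,0],[0,0,0],[0,0,0]],"rot":[[0,0,0],[0,0,0],[0,0,0],[0,0,0],[0,0,0],[0,0,0],[0,0,0],[0,0,0],[0,0,0]],"grip":[0,0,0,0,0,0,0,0,0]}'
```

```text
time_s: 35.85
tcp_pos: [0.5469, 0.085, 0.1353]
ee_rot: [[-0.146, -0.989, 0.001], [-0.989, 0.146, 0.0], [-0.001, -0.001, -1.0]]
wrist_force: [-0.1, 0.5, -3.2]
gripper_width: 0.745
```

```bash
python3 -m jog '{"delta_pos":[[0,0,-2],[0,0,-2],[0,0,-1],[0,0,-0.8],[0,0,0],[0,0,0]],"rot":[[0,0,0],[0,0,0],[0,0,0],[0,0,0],[0,0,0],[0,0,0]],"grip":[0,0,0,0,0,0]}'
```

```text
time_s: 36.35
tcp_pos: [0.5466, 0.0848, 0.13]
ee_rot: [[-0.146, -0.989, 0.0], [-0.989, 0.146, -0.0], [0.0, -0.0, -1.0]]
wrist_force: [-3.1, -0.2, 5.7]
gripper_width: 0.747
```

Contact (+5.7 N): release, rise and retreat clear of both views.

```bash
python3 -m jog '{"delta_pos":[[0,0,0],[0,0,0],[0,0,0],[0,0,0],[0,0,0],[0,0,10],[0,0,25],[0,0,35],[0,0,35],[0,0,30]],"rot":[[0,0,0],[0,0,0],[0,0,0],[0,0,0],[0,0,0],[0,0,0],[0,0,0],[0,0,0],[0,0,0],[0,0,0]],"grip":[80,100,100,100,100,100,100,100,100,100]}';python3 -m jog '{"delta_pos":[[-5,-20,0],[-8,-35,0],[-8,-36,0],[-8,-36,0],[-8,-36,0],[-8,-36,0],[-8,-36,0],[-8,-36,0],[-8,-36,0],[-8,-36,0]],"rot":[[0,0,0],[0,0,0],[0,0,0],[0,0,0],[0,0,0],[0,0,0],[0,0,0],[0,0,0],[0,0,0],[0,0,0]],"grip":[100,100,100,100,100,100,100,100,100,100]}';python3 -m jog '{"delta_pos":[[-8,-30,0],[-8,-30,0],[-8,-30,0],[-8,-30,0],[0,0,0],[0,0,0]],"rot":[[0,0,0],[0,0,0],[0,0,0],[0,0,0],[0,0,0],[0,0,0]],"grip":[100,100,100,100,100,100]}'
python3 - <<'E'
from h import *
s=cap('side');t=cap('top')
big=lambda c,y,x:cv2.resize(c['frame'][y:y+190,x:x+130,::-1],None,fx=3,fy=3,interpolation=cv2.INTER_CUBIC)
cv2.imwrite('pics/f.png',np.hstack([big(s,205,265),big(t,155,240)]))
for n,p,R in(('sauce',(.5467,.0845),.165),('white',(.5307,-.0267),.150)):
    q=p+(.004+R,); print(n,'expected cap centre in f.png: side',(np.array(proj(s,q))-(265,205))*3,'top',(np.array(proj(t,q))-(240,155))*3+[390,0])
E
```

```text
time_s: 37.18
tcp_pos: [0.5469, 0.0848, 0.2672]
ee_rot: [[-0.146, -0.989, 0.003], [-0.989, 0.146, 0.0], [-0.001, -0.003, -1.0]]
wrist_force: [0.2, 0.1, 0.8]
gripper_width: 1.0
time_s: 38.02
tcp_pos: [0.4689, -0.2598, 0.265]
ee_rot: [[-0.146, -0.989, 0.001], [-0.989, 0.146, -0.001], [0.0, -0.001, -1.0]]
wrist_force: [0.0, 0.3, 0.2]
gripper_width: 1.001
time_s: 38.52
tcp_pos: [0.4369, -0.3794, 0.2641]
ee_rot: [[-0.149, -0.989, 0.0], [-0.989, 0.149, -0.0], [0.0, -0.0, -1.0]]
wrist_force: [-0.9, 0.0, -0.4]
gripper_width: 0.999
sauce expected cap centre in f.png: side [131.81079902 123.6109622 ] top [467.32367558 181.56929724]
white expected cap centre in f.png: side [148.4669176   50.11419116] top [629.6661717  211.58963364]
```

View pics/f.png

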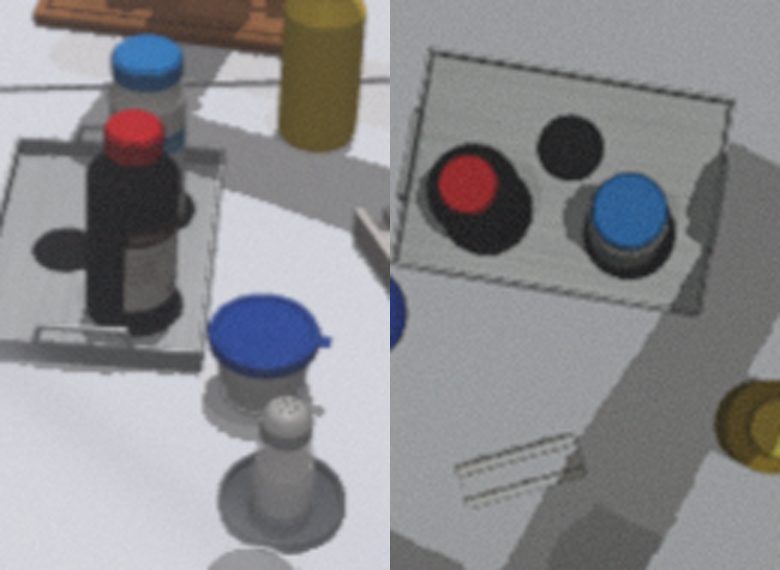

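Red cap at (468,184) against an expected (467,182), and blue cap at (630,210) against (630,212). Both are within about 2 mm of the pad centres and upright, and the salt stands inside the coaster. I'm handing it in.

```bash
python3 -c "
from h import *
print(finish_job(), r.sense()['time_s'])"
```

```text
the job is handed in; nothing more can be done
the job is handed in; nothing more can be done
```

The job is done and handed in at about 39 s of the 138 s allowed. I stood the sauce bottle and then the white shaker on the board, and moved the salt shaker to the coaster. I then put the white shaker and the sauce bottle back on the pads they came from, in that order.

- **Caddy:** in the last pictures both bottles stand upright, and their caps are within about 2 mm of where they should be over the pad centres.
- **Coaster:** the salt shaker stands upright inside the rim. The top and side cameras disagreed by about 4 mm on the coaster's centre, well inside the roughly 16 mm of room around the shaker's foot.
- **Left alone:** the tub and yellow bottle look untouched in the last pictures. The sauce cup looked in place just after the salt was set down, but the final crop only caught its edge. I judged all of these by eye, not by measurement.
- **Force:** the highest wrist force reading at the end of any move was about 7 N. `finish_job()` gave no verdict.

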